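# Snap the end cover onto a door-latch module with the bench press pliers

### The arm

A 6-joint arm with a two-finger parallel gripper is mounted at the origin on the work surface. World frame = base frame: x ahead of the robot, y to its left, z up, the work surface at z = 0. Lengths are in m, angles in rad, forces in N, time in s.
With the tool pointing down it reaches from about 0.375 to 0.975 m from the base axis. Payload 3.8 kg.
Tool frame: the origin (TCP) lies on the centre line of the jaws, within the pads' length; the fingertips stand 14 mm ahead of it and the grasp point (between the pads) lies 5 mm behind it; z points along the fingers, y is the line along which they close (so a half turn about z gives the same grasp; the last joint's range is limited). The gripper opens to 85 mm and grips with 20 to 120 N. Pads are 22 mm wide; open, the fingers measure 114 mm over their backs; the gripper's body (76 mm by 85 mm) begins 54 mm behind the grasp point. The pads swing forward as they close: fully open they stand 13 mm farther back than shut.
Start: joints at [-1.233, 0.264, 1.604, -0, 1.274, -0.037], TCP at [0.247, -0.628, 0.245] pointing down, gripper open.
Joint ranges: [-2.63, 2.63], [-0.94, 2.18], [0.31, 2.57], [-1.31, 4.45], [0, 2.66], [-2.55, 2.55]. Speed limits (rad/s): [2.57, 2.57, 3.14, 3.14, 3.14, 3.14].

### API

Orientations are given as a rotation vector (axis times angle).
In Python, from workcell import bot, eyes, spot_in gives the robot as it stands.
- The arm moves only by the tool carry_out, never from a script. Its argument "series" is text: rows parted by semicolons, each of 4 numbers parted by spaces: the shift along the world's x, y, z in m, then the turn about the world's z in degrees. In form: tx ty tz roll; .... A call has 1 to 20 rows; each row shifts and turns the commanded pose from where the row before left it; what a row does not reach is not made up. A row lasts 1/8 s, in which the tool goes at most 62.5 mm and 10.7 degrees, less where a joint would pass 70% of its speed; a pose out of reach is approached as far as the arm can. A call is refused whole if a number of a shift passes 0.0625 or a number of a turn 10.7, either way. A call with a gripper value outside its range is refused whole. "jaw" is the gripper command: -1 is shut, 1 is fully open, values between are in proportion, set as the call begins (left out, the last holds). The fingers move at their own pace and stop on an object; "grip_force" is the grip in N (left out, the last holds). Time passes only in rows, so rows that do not move let the fingers close. It gives the time, the measured TCP pose, the force, the opening and the grip force at its end, in the units of the state.
- bot.read_state(): the state, without advancing time (a new reading comes with each control period).
- eyes.read_camera(name): name is "scene" or "top" or "wrist"; returns (picture, depth): 384x512x3 uint8, blue, green, red; 384x512 float32, m along the optical axis (not along the pixel's ray), 0 where there is no reading.
- eyes.get_calibration(name): a dict with "K" (3x3 intrinsics, pixels), "position" and "rotation" of the camera in the world; the wrist camera has in their place "T_tool_cam" (4x4, takes a point from camera to tool coordinates, whose origin is the TCP and whose axes are the flange's). Camera axes: x right, y down, z forward; pixel columns grow to the right and rows downward; lengths in m; the calibration is good to about 2 mm. A picture is of the moment at which its call begins: read the wrist's pose just before it. get_calibration takes no time and is no camera call.
- bot.finish_job(): hands the job in; it is judged then, once.
Trained networks look in the newest picture that a camera, given by its name, has taken for a name from the list of things; names that differ only in an ending like _2 or _b are one class to them, and where a whole thing is asked for, a point or a joint stands for the part that bears it (a point fixed in the world has none). Each returns a list of dicts, best first, with "score" (0 to 1); they miss things now and then, are a little off and sometimes report something else, mostly with a low value. They report only what shows in the picture. A call takes as long as a camera call. They do not tell look-alikes from the thing itself.
- spot_in(camera, target): "rect" ([centre column, centre row, width, height] in pixels, round what is visible of it).
The state is a dict: "time": time; "q": joint angles; "joint_vel": joint speeds; "joint_torque": joint torques, N m; "tool_pos": TCP position; "tcp_rot": TCP orientation; "wrist_force": force on the tool from outside, world axes, zero at the start; "torque": the same for the moment, N m; "width": opening from 0.0 (shut) to 1.0 (fully open); "grip_force": force on a finger pad.
Only numpy, scipy, OpenCV 4.12 (cv2) and the standard library are available. Lean on these libraries where they do the work, as an engineer would, in place of code of your own. Each camera call takes 0.05 s, during which the arm holds its last target. There are 200 camera calls.

### The job

Set the white latch module in the cradle between the jaws of the bench press pliers, lined up so that its orange end cover faces one jaw, and let go of it. Then squeeze the two blue handles together until you feel the cover snap home, and stop right there: do not crush the module with a hard squeeze after the snap. Let the handles spring open, leave the finished module in the cradle and do not disturb the other things on the bench.

Things in the scene. Friction and masses are not known exactly. Their poses are not given: they have to be found in the camera images.
- module: Latch module: white box, 30 mm along its x, 40 along y, 30 high, about 62 g. Origin: centre of the box's underside, z up. The orange cover (26 x 26 mm plate) is on its +y end, outer face 26 mm from the origin at the start (length y = -20 to +26), 22 mm when home. Grip the white sides across x (30 mm). Either end may face either jaw.
- cover (a joint): How far the orange cover is pushed on, m: 0 at the start (on its first catch), 0.004 home. The first 0.8 mm is loose, then the push along the module's y climbs to a peak of about 10 N near 2 mm, weakens and gives: past about 3 mm the cover jumps home by itself and stays; at 0.004 it is solid, and above about 25 N in the jaws it is crushed.
- press: Bench press pliers, bolted down: grey base plate, two hinged handles in a level plane 51 mm above the bench. Origin: on the bench under the middle of the jaws; x points from the jaws to the hinge pins (x = +80 mm, y = +-35 mm, top of their bridge z = 67 mm), -x along the handles to the blue grips, y to the left handle.
- jaws (a point): Middle between the jaws, 51 mm above the bench, press axes. Brass pads (20 mm in x, z = 40 to 62 mm) face each other across y, steel arms behind them (inner faces y = +-36 mm). Open, the right pad's face is at y = -26.5 mm; the left pad is on a setting screw left anywhere from y = +26.5 to +32.5 mm (not measured, does not move in use).
- nest (a point): Middle of the cradle floor between the jaws, 36 mm above the bench, press axes. Two low rails along y (4 mm high, 30 mm long) leave a channel 34 mm wide in x: the module sits in it with its x along the press's x (either way round) and can slide along y, so that the jaws centre it.
- grips (a point): Midway between the middles of the two blue grips, 110 mm from the jaws along the handles, 51 mm above the bench, press axes. Each grip is 84 mm long in x, 12 thick in y, 20 high (z = 41 to 61 mm). Open, they measure 68 mm over their outer sides, 44 mm between. Free space below them down to the bench.
- handle_left (a joint): Angle of the left handle, rad: 0 open (held on its stop by a spring, 1.6 to 2.2 N at the grip), grows as it closes, up to 0.115. Grip 190 mm and pad 80 mm from the pin, so a jaw force is felt 0.42 times as large at the grip. The handles swing independently.
- handle_right (a joint): Same for the right handle. Closed equally, the cover gives anywhere between 0.05 and 0.10 rad of each, depending on the setting screw; the force on each grip, which had climbed to about 6 N, then falls back to about 2 N. Some 0.01 rad further the jaws meet the solid module and the force climbs steeply, about 3 N per 0.5 mm less width over the grips.
- pulley: bystander: aluminium belt pulley lying flat, 72 mm across, 32 mm high; origin centre of underside
- spray_can: bystander: blue can, 56 mm across, 150 mm high; origin centre of underside
- parts_bin: bystander: open cardboard bin 120 x 90 mm, 75 mm high, with small parts; origin centre of underside
There are look-alikes about, which are no part of the job. There is more than one size of the module; the job needs the smallest.

How it is judged:
By the outcome, as a careful person would: the job done as asked, in the order asked, and still so for the second after the job is handed in, with the robot touching nothing.
It also fails if it takes over 64 s, if anything falls off the work surface, if the arm or the gripper's body presses on something with over 40 N, if the wrist force passes 120 N, or if a joint passes its speed limit or range.

## Working session

There is one attempt and no reset: what is moved stays moved. The work goes in short steps, Python scripts to look and compute and a tool call to move; the robot and the scene stay as the last step left them, time stands still between calls to the robot, and variables do not carry over. Pictures are saved under pics/ and viewed, at most 10 in all, crops included, and the job is handed in when it is done.

Besides the shell and the picture viewer there is one more tool, called after "Call:" as name(argument=value, ...) on one line, values as JSON. carry_out: Moves the arm, as the interface text tells. Its arguments: {"type":"object","properties":{"series":{"type":"string"},"jaw":{"type":"number"},"grip_force":{"type":"number"}},"required":["series"]}

```bash
mkdir -p pics; cat > h.py <<'E'
import numpy as np, cv2
from workcell import bot, eyes, spot_in
from scipy.spatial.transform import Rotation as R
def cam(name):
    s=bot.read_state(); im,d=eyes.read_camera(name); c=eyes.get_calibration(name); K=np.array(c["K"])
    if "T_tool_cam" in c:
        T=np.eye(4);T[:3,:3]=R.from_rotvec(s["tcp_rot"]).as_matrix();T[:3,3]=s["tool_pos"];T=T@np.array(c["T_tool_cam"])
    else:
        T=np.eye(4); r=np.array(c["rotation"]); T[:3,:3]=r if r.shape==(3,3) else R.from_rotvec(r).as_matrix(); T[:3,3]=c["position"]
    v,u=np.mgrid[:d.shape[0],:d.shape[1]]
    P=np.stack([(u-K[0,2])/K[0,0]*d,(v-K[1,2])/K[1,1]*d,d],-1)@T[:3,:3].T+T[:3,3]
    P[d==0]=np.nan
    return im,d,P,K,T
E
python3 - <<'E'
from h import *
s=bot.read_state(); print(s)
ims=[]
for n in("scene","top"):
    im,d,P,K,T=cam(n); ims.append(im); print(n,K[0,0],T.round(3).tolist())
    np.savez(f"{n}.npz",im=im,P=P)
    for t in("module","press","pulley","spray_can","parts_bin","cover"):
        for o in spot_in(n,t)[:4]:
            r=o["rect"]; u,v=int(r[0]),int(r[1]); print(t,round(o["score"],2),np.round(r),P[min(v,383),min(u,511)].round(3))
    cv2.imwrite(f"pics/{n}.png",cv2.resize(im,(800,600)))
E
```

```text
{'time': 0.0, 'q': array([-1.23290131e+00,  2.64745133e-01,  1.60540268e+00, -6.07499131e-06,
        1.27369737e+00, -3.68766656e-02]), 'joint_vel': array([ 0.00168152,  0.00213801,  0.00099714,  0.00069274,  0.0019158 ,
       -0.00111742]), 'joint_torque': array([ 2.42166017e-03, -5.15105331e+01, -3.67312038e+01,  2.31847671e-04,
        1.27732390e-02, -1.25434084e-05]), 'tool_pos': array([ 0.2468651 , -0.6274714 ,  0.24395191]), 'tcp_rot': array([-3.08440999e+00, -5.84838897e-01,  5.39168453e-04]), 'wrist_force': array([-0.25917864, -0.42710939,  0.374165  ]), 'torque': array([ 0.00122771, -0.03339805,  0.04920892]), 'grip_force': 0.0, 'width': 1.0026573045847833}
scene 404.9408424383214 [[-0.258, 0.637, -0.726, 1.122], [0.966, 0.155, -0.206, 0.265], [-0.019, -0.755, -0.655, 0.589], [0.0, 0.0, 0.0, 1.0]]
module 0.86 [275. 208.  25.  34.] [0.554 0.13  0.04 ]
module 0.73 [342. 169.  32.  30.] [0.392 0.243 0.036]
module 0.59 [305. 189.  26.  19.] [0.46  0.175 0.024]
press 0.95 [128. 210. 101. 113.] [ 0.625 -0.156  0.035]
pulley 0.93 [257. 265.  37.  38.] [0.686 0.131 0.025]
parts_bin 0.74 [330. 262.  64.  88.] [0.659 0.253 0.038]
cover 0.57 [266. 218.  19.  20.] [0.563 0.115 0.02 ]
cover 0.51 [354. 176.   7.  18.] [0.391 0.273 0.024]
top 407.65557886527637 [[0.008, -0.996, 0.085, 0.484], [-0.999, -0.011, -0.039, 0.111], [0.04, -0.084, -0.996, 0.923], [0.0, 0.0, 0.0, 1.0]]
module 0.84 [213. 248.  22.  21.] [0.445 0.172 0.032]
module 0.71 [234. 209.  22.  30.] [0.531 0.126 0.042]
module 0.55 [177. 282.  33.  22.] [0.373 0.246 0.042]
pulley 0.81 [233. 145.  29.  34.] [0.673 0.13  0.033]
pulley 0.3 [375. 191.  15. 101.] [ 0.57  -0.179  0.056]
spray_can 0.71 [173. 151.  49.  62.] [0.661 0.266 0.005]
spray_can 0.6 [107. 237.  48.  27.] [0.471 0.361 0.149]
cover 0.54 [237. 197.  13.   8.] [0.556 0.12  0.035]
```

View pics/top.png

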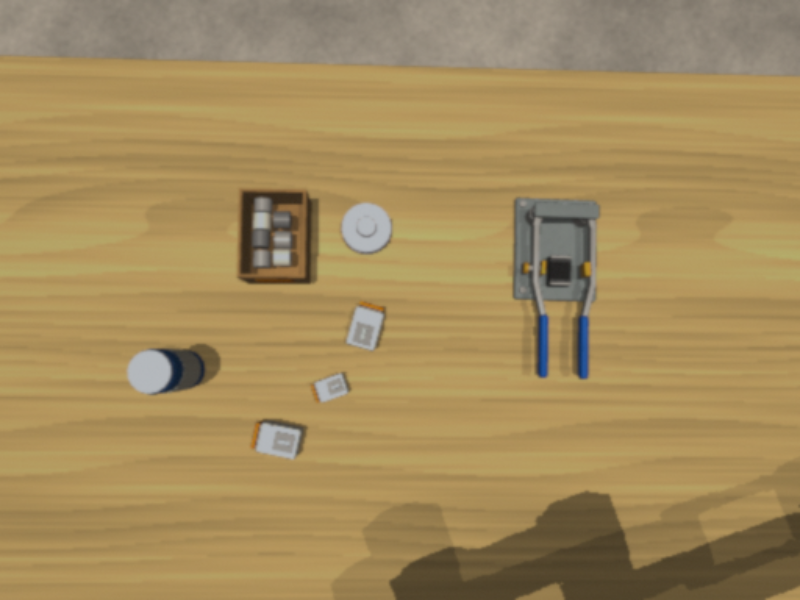

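View pics/scene.png

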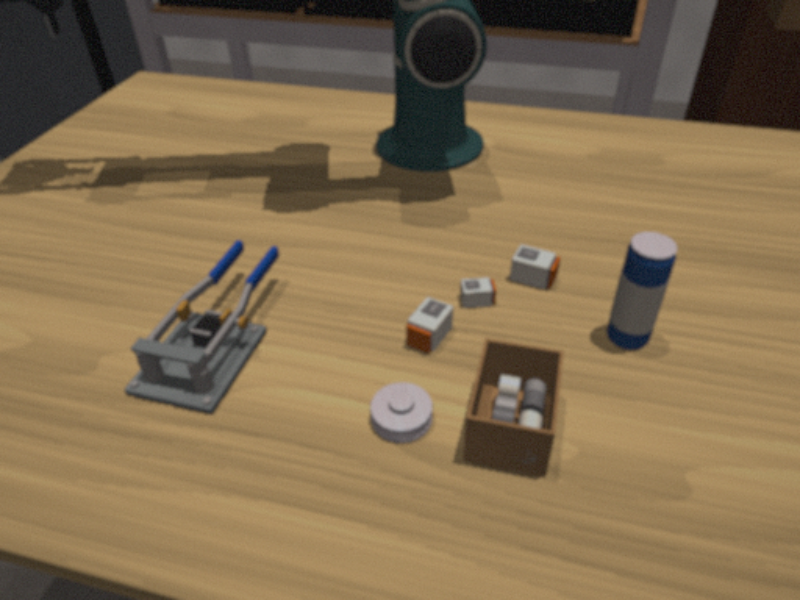

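```bash
python3 - <<'E'
from h import *
f=np.load("top.npz"); im,P=f["im"],f["P"]
for (u,v) in((213,248),(234,209),(177,282)):
    w=np.zeros(P.shape[:2],bool); w[v-25:v+26,u-25:u+26]=1
    z=P[...,2]; hmax=np.nanmedian(z[v-3:v+4,u-3:u+4]); m=w&(abs(z-hmax)<.006)
    n,l=cv2.connectedComponents(m.astype(np.uint8)); m=l==l[v,u]
    q=P[m][:,:2]; r=cv2.minAreaRect((q*1000).astype(np.float32)); print(hmax,r)
# press hight blobs
z=P[...,2]; x,y=P[...,0],P[...,1]
m=(z>.04)&(z<.08)&(y<0)&(y>-.35)&(x>.35)&(x<.85)
n,l,st,c=cv2.connectedComponentsWithStats(m.astype(np.uint8))
for i in range(1,n):
    if st[i,4]>20:
        q=P[l==i]; print(st[i],np.median(q,0),q.min(0),q.max(0),cv2.minAreaRect((q[:,:2]*1000).astype(np.float32)))
E
```

```text
0.03151733672844559 ((443.8476867675781, 176.39910888671875), (29.89356231689453, 45.986854553222656), 19.890111923217773)
0.04166397298917679 ((531.1719970703125, 126.974365234375), (40.27489471435547, 61.71419906616211), 74.75371551513672)
0.042654503053310866 ((374.19610595703125, 247.55372619628906), (62.013126373291016, 40.517147064208984), 78.52564239501953)
[ 334  129   49  114 1722] [ 0.60683366 -0.14565527  0.05928746] [ 0.46024643 -0.19390772  0.04020571] [ 0.70318177 -0.0907      0.07146674] ((582.408447265625, -138.96875), (99.57878875732422, 243.26834106445312), 86.82172393798828)
```

The top picture shows the press at about (560,250), the small module at (330,387) with its cover on the left end, and larger look-alikes at (366,327) and (280,440). The scene picture agrees. The small one measures 30 x 46 x 31 mm, so that's the right module. I'll go past the press first for a close look.

Call:
carry_out(series="0.031 0.049 0.008 6;0.031 0.049 0.008 6;0.031 0.049 0.008 6;0.031 0.049 0.008 6;0.031 0.049 0.008 6;0.031 0.049 0.008 6;0.031 0.049 0.008 6;0.031 0.049 0.008 6;0.031 0.049 0.008 6;0.031 0.049 0.008 6;0 0 0 0;0 0 0 0", jaw=0.4)

```text
time: 2.2
tool_pos: [0.5569, -0.1381, 0.3251]
tcp_rot: [2.38, 2.051, -0.001]
wrist_force: [0.2, 0.0, -0.1]
width: 0.699
grip_force: 0.0
```

```bash
python3 - <<'E'
from h import *
print(np.round(eyes.get_calibration("wrist")["T_tool_cam"],3).tolist())
im,d,P,K,T=cam("wrist"); np.savez("w1.npz",im=im,P=P)
cv2.imwrite("pics/w1.png",cv2.resize(im,(800,600)))
s=bot.read_state(); print(s["tool_pos"],s["tcp_rot"],s["q"],s["width"])
hsv=cv2.cvtColor(im,cv2.COLOR_BGR2HSV)
m=((hsv[...,0]>100)&(hsv[...,0]<130)&(hsv[...,1]>130)&(P[...,2]>.035)&(P[...,2]<.075)).astype(np.uint8)
n,l,st,c=cv2.connectedComponentsWithStats(m)
for i in range(1,n):
    if st[i,4]>100:
        q=P[l==i]; q=q[q[:,2]>.056]; print("blue",st[i],np.median(q[:,2]),cv2.minAreaRect((q[:,:2]*1000).astype(np.float32)))
E
```

```text
[[0.0, -0.948, -0.317, 0.082], [1.0, -0.0, 0.0, -0.001], [-0.0, -0.317, 0.948, -0.129], [0.0, 0.0, 0.0, 1.0]]
[ 0.55655989 -0.13876017  0.32498281] [-2.38114150e+00 -2.04902382e+00  1.36979824e-03] [-2.87397200e-01  3.29523609e-02  1.72160865e+00 -6.34007822e-04
  1.38767411e+00 -1.37626815e-01] 0.7027687587339613
blue [179 132  70  18 680] 0.060173321368366006 ((503.35614013671875, -117.2005386352539), (11.235502243041992, 85.38033294677734), 88.78203582763672)
blue [188 175  67  18 681] 0.06003000949502679 ((502.0460205078125, -172.8756561279297), (11.258633613586426, 85.18047332763672), 88.88525390625)
```

View pics/w1.png

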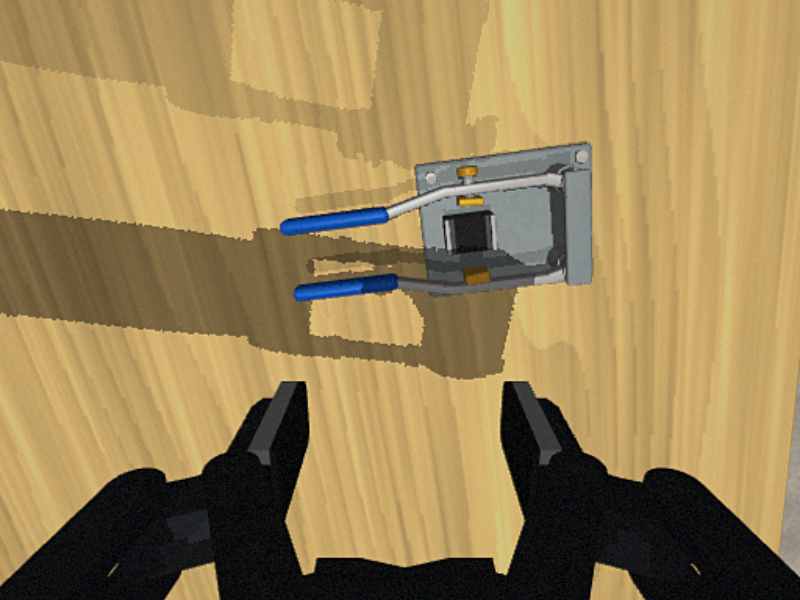

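The wrist view shows both blue grips at (333,220) and (345,288), the dark cradle at (470,232), and brass pads at (470,200) and (477,276). Next I'll move over the module.

Call:
carry_out(series="-0.016 0.0446 -0.018 4.05;-0.016 0.0446 -0.018 4.05;-0.016 0.0446 -0.018 4.05;-0.016 0.0446 -0.018 4.05;-0.016 0.0446 -0.018 4.05;-0.016 0.0446 -0.018 4.05;-0.016 0.0446 -0.018 4.05;0 0 0 0;0 0 0 0")

```text
time: 3.38
tool_pos: [0.4454, 0.1728, 0.1994]
tcp_rot: [1.808, 2.569, -0.001]
wrist_force: [-0.2, -0.7, -0.0]
width: 0.699
grip_force: 0.0
```

```bash
python3 - <<'E'
from h import *
im,d,P,K,T=cam("wrist"); np.savez("w2.npz",im=im,P=P)
cv2.imwrite("pics/w2.png",cv2.resize(im,(800,600)))
s=bot.read_state(); Rm=R.from_rotvec(s["tcp_rot"]).as_matrix(); print(s["tool_pos"],np.degrees(np.arctan2(Rm[1,0],Rm[0,0])),Rm[2,2])
near=(abs(P[...,0]-.444)<.045)&(abs(P[...,1]-.176)<.045)
q=P[near&(P[...,2]>.024)&(P[...,2]<.036)]; print("mod all",len(q),np.median(q[:,2]),cv2.minAreaRect((q[:,:2]*1000).astype(np.float32)))
hsv=cv2.cvtColor(im,cv2.COLOR_BGR2HSV); w=near&(hsv[...,1]<60)&(hsv[...,2]>90)&(P[...,2]>.024)&(P[...,2]<.036)
q=P[w]; print("white",len(q),cv2.minAreaRect((q[:,:2]*1000).astype(np.float32)))
o=near&(hsv[...,1]>150)&(hsv[...,0]<15)&(P[...,2]>.01); q=P[o]; print("orange",len(q),np.median(q,0))
# press check
f=np.load("w1.npz"); im,P=f["im"],f["P"]; c=np.array([.6127,-.1474]); a=np.radians(-1.25)
X=(P[...,0]-c[0])*np.cos(a)+(P[...,1]-c[1])*np.sin(a); Y=-(P[...,0]-c[0])*np.sin(a)+(P[...,1]-c[1])*np.cos(a); Z=P[...,2]
hsv=cv2.cvtColor(im,cv2.COLOR_BGR2HSV)
def rng(n,m): print(n,m.sum(),[np.round(np.nanpercentile(A[m],[3,50,97]),4).tolist() for A in(X,Y,Z)])
box=(abs(X)<.1)&(abs(Y)<.06)
rng("bridge",box&(X>.05)&(abs(Z-.067)<.004))
br=box&(hsv[...,0]>14)&(hsv[...,0]<30)&(hsv[...,1]>150)&(abs(X)<.02)&(Z>.058)
rng("brassL",br&(Y>0)&(Y<.036)); rng("brassR",br&(Y<0)&(Y>-.036))
dark=box&(abs(X)<.03)&(abs(Y)<.025)&(hsv[...,2]<60)&(abs(Z-.036)<.004); rng("floor",dark)
rng("rails",box&(abs(X)<.03)&(abs(Y)<.022)&(Z>.037)&(Z<.043)&(hsv[...,2]>80))
E
```

```text
[0.44588851 0.17267661 0.19978925] 109.68929313093396 -0.999999390523941
mod all 1446 0.029932316648769608 ((441.4717712402344, 176.6922607421875), (29.909677505493164, 45.32474136352539), 20.532976150512695)
white 1184 ((442.5616455078125, 174.54830932617188), (29.368736267089844, 40.544315338134766), 20.527359008789062)
orange 428 [0.43807285 0.19346436 0.22399749]
bridge 1242 [[0.0678, 0.0769, 0.0864], [-0.0423, 0.0016, 0.042], [0.0647, 0.0669, 0.0683]]
brassL 149 [[-0.0162, -0.0026, 0.006], [0.0099, 0.0276, 0.0327], [0.0601, 0.0631, 0.3912]]
brassR 116 [[-0.0116, -0.0026, 0.0062], [-0.0353, -0.0308, -0.0057], [0.0592, 0.0618, 0.3734]]
floor 518 [[-0.0183, -0.0023, 0.0141], [-0.0151, -0.0005, 0.0141], [0.0343, 0.0362, 0.0378]]
rails 128 [[-0.0226, 0.015, 0.0182], [-0.0142, -0.0002, 0.0132], [0.0378, 0.0396, 0.0411]]
```

View pics/w2.png

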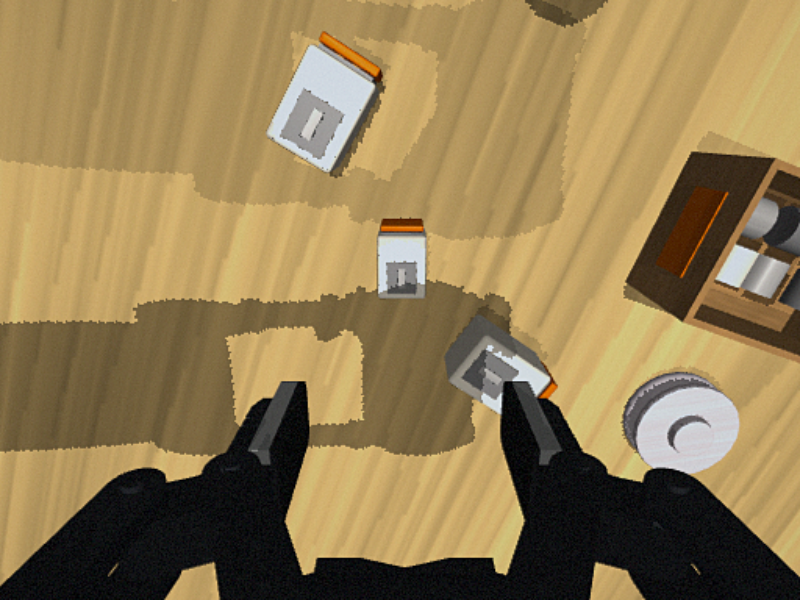

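The wrist view shows the target module at (402,258), cover end up, with the two larger ones at (325,105) and (500,360) clear of the fingers. Now I'll descend and grasp.

Call:
carry_out(series="-0.0033 0.0015 -0.04 0.8;0 0 -0.05 0;0 0 -0.045 0;0 0 -0.03 0;0 0 -0.0145 0;0 0 0 0;0 0 0 0")

```text
time: 4.3
tool_pos: [0.4435, 0.1757, 0.0213]
tcp_rot: [1.788, 2.581, 0.003]
wrist_force: [1.4, -0.6, 0.1]
width: 0.703
grip_force: 0.0
```

Call:
carry_out(series="0 0 0 0;0 0 0 0;0 0 0 0;0 0 0 0;0 0 0 0;0 0 0 0", jaw=-0.6, grip_force=25)

```text
time: 5.05
tool_pos: [0.4429, 0.176, 0.021]
tcp_rot: [1.787, 2.582, 0.003]
wrist_force: [0.2, -1.3, 6.2]
width: 0.348
grip_force: 26.0
```

Call:
carry_out(series="0 0 0.03 0;0 0 0.05 0;0 0 0.05 0;0 0 0 0;0 0 0 0")

```text
time: 5.68
tool_pos: [0.4412, 0.1755, 0.1493]
tcp_rot: [-1.787, -2.583, 0.001]
wrist_force: [-0.5, 0.6, -2.3]
width: 0.347
grip_force: 25.1
```

```bash
python3 - <<'E'
from h import *
im,d,P,K,T=cam("wrist")
cv2.imwrite("pics/w3.png",cv2.resize(im,(800,600)))
s=bot.read_state(); Rm=R.from_rotvec(s["tcp_rot"]).as_matrix(); print(s["tool_pos"],np.degrees(np.arctan2(Rm[1,0],Rm[0,0])),s["width"],s["grip_force"])
Q=(P-s["tool_pos"])@Rm
hsv=cv2.cvtColor(im,cv2.COLOR_BGR2HSV)
w=(hsv[...,1]<60)&(hsv[...,2]>90)&(abs(Q[...,0])<.05)&(abs(Q[...,1])<.03)&(abs(Q[...,2]+.01)<.006)
q=Q[w]; print("white top in tool",len(q),np.percentile(q,[2,50,98],axis=0).round(4).tolist())
w=(hsv[...,1]>150)&(hsv[...,0]<18)&(abs(Q[...,0])<.05)&(abs(Q[...,1])<.03)&(abs(Q[...,2])<.03)
q=Q[w]; print("orange",len(q),np.percentile(q,[2,50,98],axis=0).round(4).tolist())
E
```

```text
[0.44053933 0.17518351 0.14835547] 110.63470415352472 0.34450991369419093 25.137682557106018
white top in tool 3761 [[-0.0205, -0.0139, -0.0109], [0.0066, 0.0001, -0.0098], [0.0179, 0.0144, -0.0073]]
orange 1793 [[0.01, -0.0121, -0.0103], [0.0236, 0.0005, -0.0018], [0.0243, 0.013, 0.0162]]
```

View pics/w3.png

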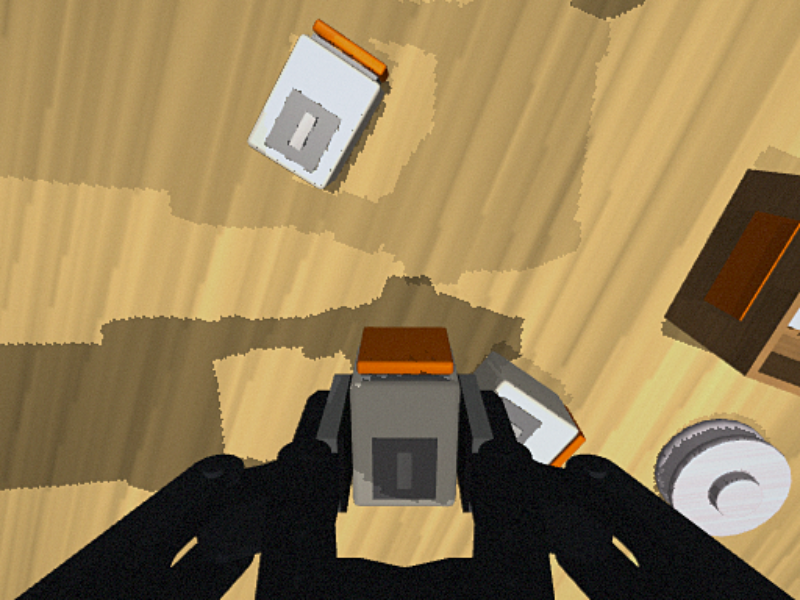

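The module is held straight, at (405,440), cover end ahead, and its offset in the tool is known. Next I'll carry it to the cradle and stop above it to check.

Call:
carry_out(series="0.0241 -0.0462 0 -3.13;0.0241 -0.0462 0 -3.13;0.0241 -0.0462 0 -3.13;0.0241 -0.0462 0 -3.13;0.0241 -0.0462 0 -3.13;0.0241 -0.0462 0 -3.13;0.0241 -0.0462 0 -3.13;0 0 -0.02 0;0 0 -0.02 0;0 0 0 0;0 0 0 0;0 0 0 0")

```text
time: 7.22
tool_pos: [0.6111, -0.1473, 0.1108]
tcp_rot: [2.244, 2.197, 0.001]
wrist_force: [-0.7, -0.1, -1.3]
width: 0.345
grip_force: 25.1
```

```bash
python3 - <<'E'
from h import *
im,d,P,K,T=cam("wrist"); np.savez("w4.npz",im=im,P=P)
cv2.imwrite("pics/w4.png",cv2.resize(im,(800,600)))
ss=[bot.read_state()]; s=ss[0]; Rm=R.from_rotvec(s["tcp_rot"]).as_matrix(); print(s["tool_pos"],np.degrees(np.arctan2(Rm[1,0],Rm[0,0])),s["width"],s["wrist_force"])
c=np.array([.6104,-.1477]); a=np.radians(-1.25)
X=(P[...,0]-c[0])*np.cos(a)+(P[...,1]-c[1])*np.sin(a); Y=-(P[...,0]-c[0])*np.sin(a)+(P[...,1]-c[1])*np.cos(a); Z=P[...,2]
hsv=cv2.cvtColor(im,cv2.COLOR_BGR2HSV)
def rng(n,m): print(n,m.sum(),[np.round(np.nanpercentile(A[m],[3,50,97]),4).tolist() for A in(X,Y,Z)])
box=(abs(X)<.1)&(abs(Y)<.06)
rng("bridge",box&(X>.05)&(abs(Z-.067)<.003))
br=box&(hsv[...,0]>17)&(hsv[...,0]<30)&(hsv[...,1]>150)&(abs(X)<.03)&(abs(Z-.062)<.003)
rng("brassL",br&(Y>0)&(Y<.036)); rng("brassR",br&(Y<0)&(Y>-.036))
rng("rails",box&(abs(X)<.03)&(abs(Y)<.022)&(Z>.038)&(Z<.042))
rng("white",box&(hsv[...,1]<60)&(hsv[...,2]>90)&(abs(Z-.119)<.004))
rng("orange",box&(hsv[...,1]>150)&(hsv[...,0]<14)&(Z>.08)&(Z<.125))
E
```

```text
[ 0.6111827  -0.14743568  0.11097134] 88.76768816610863 0.34722251223205036 [ 0.44715247 -0.03613666 -0.37159404]
bridge 4759 [[0.07, 0.079, 0.0886], [-0.0395, 0.006, 0.0427], [0.065, 0.0669, 0.0681]]
brassL 340 [[-0.0089, -0.0002, 0.0089], [0.0276, 0.0308, 0.0335], [0.0594, 0.0615, 0.0628]]
brassR 0 [nan, nan, nan]
rails 301 [[-0.0207, -0.0173, 0.0207], [-0.006, 0.0059, 0.0141], [0.0384, 0.0397, 0.0409]]
white 4172 [[-0.014, -0.0003, 0.0139], [-0.0197, 0.0053, 0.0179], [0.1178, 0.1196, 0.1209]]
orange 518 [[-0.0125, 0.0002, 0.0125], [0.0202, 0.0237, 0.0242], [0.0939, 0.1111, 0.1181]]
  return np.nanmean(a, axis, out=out, keepdims=keepdims)
```

View pics/w4.png

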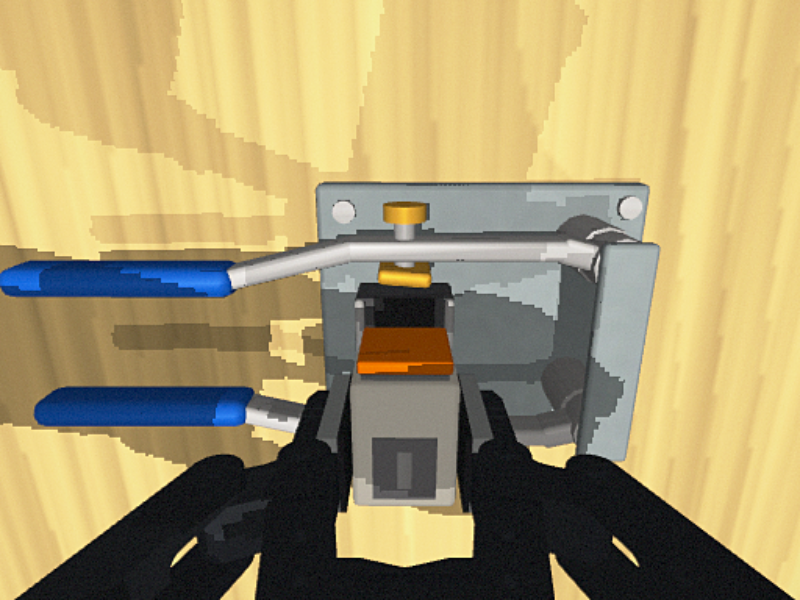

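The module at (405,440) lines up with the cradle at (405,320) within half a millimetre. Now I'll lower it.

Call:
carry_out(series="0 0 -0.025 0;0 0 -0.015 0;0 0 -0.008 0;0 0 -0.005 0;0 0 0 0;0 0 0 0")

```text
time: 8.02
tool_pos: [0.611, -0.148, 0.0573]
tcp_rot: [2.246, 2.196, 0.001]
wrist_force: [-0.4, -0.3, -1.3]
width: 0.347
grip_force: 25.0
```

Call:
carry_out(series="0 0 -0.001 0;0 0 0 0;0 0 0 0")

```text
time: 8.4
tool_pos: [0.611, -0.148, 0.057]
tcp_rot: [2.246, 2.196, 0.001]
wrist_force: [-2.6, 0.7, 5.5]
width: 0.347
grip_force: 25.7
```

Call:
carry_out(series="0 0 0 0;0 0 0 0;0 0 0 0;0 0 0 0", jaw=0)

```text
time: 8.9
tool_pos: [0.6104, -0.1478, 0.0556]
tcp_rot: [-2.246, -2.196, 0.0]
wrist_force: [-0.0, -0.8, -0.8]
width: 0.498
grip_force: 0.0
```

Call:
carry_out(series="0 0 0.02 0;0 0 0.03 0;0 0 0.05 0;0 0 0.02 0;0 0 0 0;0 0 0 0")

```text
time: 9.65
tool_pos: [0.6094, -0.1475, 0.1742]
tcp_rot: [-2.245, -2.195, 0.002]
wrist_force: [0.4, 1.0, -1.4]
width: 0.5
grip_force: 0.0
```

```bash
python3 - <<'E'
from h import *
im,d,P,K,T=cam("wrist"); np.savez("w5.npz",im=im,P=P)
cv2.imwrite("pics/w5.png",cv2.resize(im,(800,600)))
s=bot.read_state(); Rm=R.from_rotvec(s["tcp_rot"]).as_matrix(); print(s["tool_pos"],np.degrees(np.arctan2(Rm[1,0],Rm[0,0])),s["width"],s["wrist_force"])
c=np.array([.6104,-.1477]); a=np.radians(-1.25)
X=(P[...,0]-c[0])*np.cos(a)+(P[...,1]-c[1])*np.sin(a); Y=-(P[...,0]-c[0])*np.sin(a)+(P[...,1]-c[1])*np.cos(a); Z=P[...,2]
hsv=cv2.cvtColor(im,cv2.COLOR_BGR2HSV)
def rng(n,m): print(n,m.sum(),[np.round(np.nanpercentile(A[m],[3,50,97]),4).tolist() for A in(X,Y,Z)])
box=(abs(X)<.03)&(abs(Y)<.04)
w=box&(abs(Y)<.028)&(hsv[...,1]<70)&(hsv[...,2]>50)&(abs(Z-.066)<.004); rng("white",w)
print(cv2.minAreaRect((np.stack([X[w],Y[w]],1)*1000).astype(np.float32)))
rng("orange",box&(hsv[...,1]>150)&(hsv[...,0]<14)&(Z>.036)&(Z<.072))
m=(hsv[...,0]>100)&(hsv[...,0]<130)&(hsv[...,1]>130)&(abs(Z-.0605)<.003)&(X<-.05)
rng("gripL",m&(Y>0)); rng("gripR",m&(Y<0))
E
```

```text
[ 0.60903723 -0.14744995  0.17355504] 88.71409781239673 0.4973065747859956 [-0.27913051  0.54635941 -0.71315577]
white 1934 [[-0.014, -0.0, 0.0139], [-0.0206, -0.0003, 0.0177], [0.0634, 0.066, 0.0674]]
((0.10750865936279297, -1.6071224212646484), (41.27522659301758, 30.011768341064453), 89.03262329101562)
orange 167 [[-0.0122, -0.0008, 0.0123], [0.0196, 0.0231, 0.0235], [0.0418, 0.0575, 0.0647]]
gripL 1443 [[-0.1465, -0.1074, -0.0677], [0.0233, 0.0284, 0.0327], [0.058, 0.0602, 0.0618]]
gripR 1144 [[-0.1465, -0.1065, -0.0677], [-0.0317, -0.0267, -0.0228], [0.0578, 0.0601, 0.0617]]
```

View pics/w5.png

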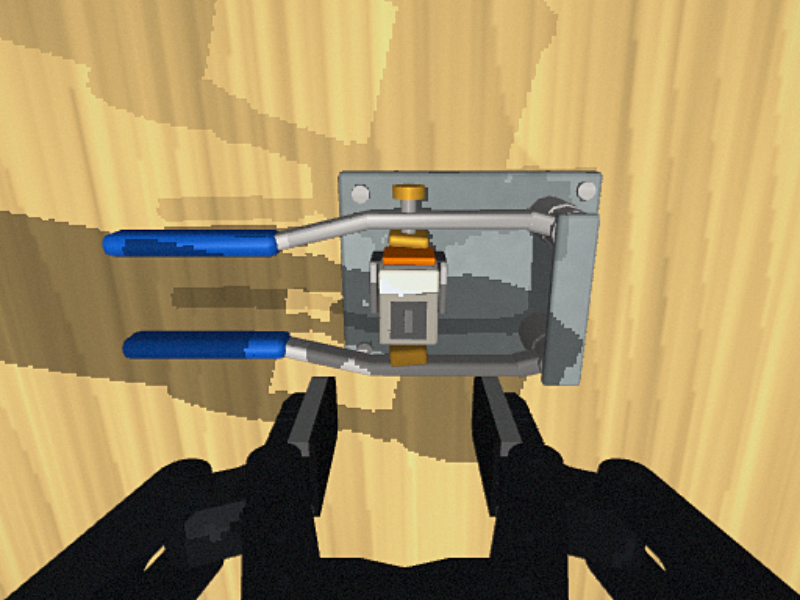

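The module sits level in the cradle at (408,305), with the cover facing the left pad, and it has been let go. Next I'll go over the grips with a quarter turn and open fully.

Call:
carry_out(series="-0.012 0.0003 0 -10;-0.012 0.0003 0 -10;-0.012 0.0003 0 -10;-0.012 0.0003 0 -10;-0.012 0.0003 0 -10;-0.012 0.0003 0 -10;-0.012 0.0003 0 -10;-0.012 0.0003 0 -10;-0.0117 0.0005 0 -10;0 0 -0.03 0;0 0 -0.02 0;0 0 0 0;0 0 0 0", jaw=1, grip_force=20)

```text
time: 11.32
tool_pos: [0.5026, -0.1448, 0.1254]
tcp_rot: [-3.141, 0.035, 0.002]
wrist_force: [0.2, -0.4, 0.6]
width: 1.001
grip_force: 0.0
```

```bash
python3 - <<'E'
from h import *
im,d,P,K,T=cam("wrist")
cv2.imwrite("pics/w6.png",cv2.resize(im,(800,600)))
s=bot.read_state(); Rm=R.from_rotvec(s["tcp_rot"]).as_matrix(); print(s["tool_pos"],np.degrees(np.arctan2(Rm[1,0],Rm[0,0])),s["width"],s["q"])
Q=(P-s["tool_pos"])@Rm
hsv=cv2.cvtColor(im,cv2.COLOR_BGR2HSV)
m=(hsv[...,0]>100)&(hsv[...,0]<130)&(hsv[...,1]>130)&(P[...,2]>.056)&(P[...,2]<.064)
for sg in(1,-1):
    q=Q[m&(Q[...,1]*sg>0)]; print(len(q),np.percentile(q,[2,50,98],axis=0).round(4).tolist())
E
```

```text
[ 0.50313452 -0.14502804  0.12606905] -1.2844168931513866 0.9988687894871775 [-3.28247378e-01  8.62069649e-02  2.04497744e+00  6.34853947e-05
  1.01014433e+00  1.26493251e+00]
2137 [[-0.0394, 0.0229, 0.0643], [0.0047, 0.0279, 0.066], [0.0407, 0.034, 0.0695]]
2095 [[-0.0394, -0.0325, 0.0642], [0.0046, -0.0267, 0.066], [0.0407, -0.0217, 0.0696]]
```

View pics/w6.png

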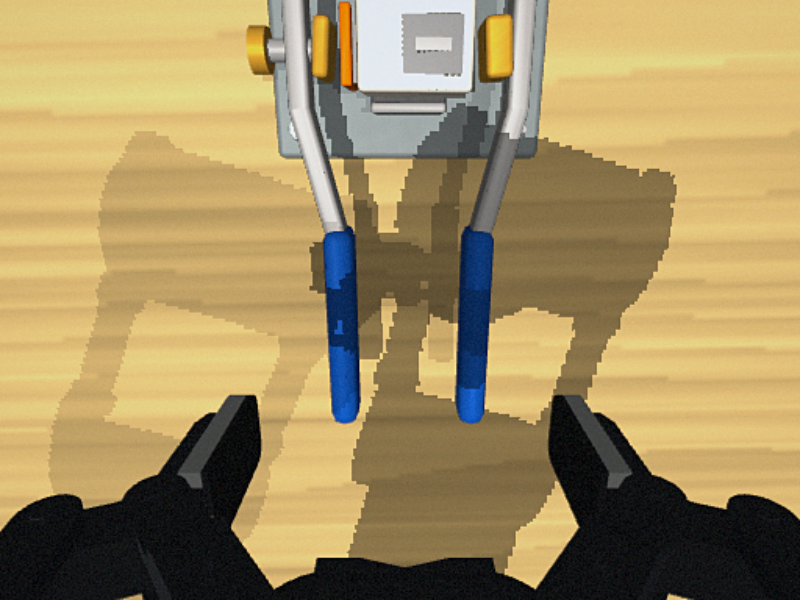

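The grips at (342,325) and (474,325) lie midway between the fingers, and both jaw pads are open around the module. I'll lower and start squeezing.

Call:
carry_out(series="0 -0.0005 -0.03 0;0 0 -0.03 0;0 0 -0.015 0;0 0 -0.005 0;0 0 0 0;0 0 0 0")

```text
time: 12.12
tool_pos: [0.5039, -0.1458, 0.047]
tcp_rot: [3.141, -0.035, 0.003]
wrist_force: [-0.3, 0.8, -0.9]
width: 1.003
grip_force: 0.0
```

Call:
carry_out(series="0 0 0 0;0 0 0 0;0 0 0 0;0 0 0 0", jaw=0.5)

```text
time: 12.62
tool_pos: [0.5034, -0.1456, 0.0462]
tcp_rot: [3.141, -0.035, 0.002]
wrist_force: [0.5, -0.1, 2.7]
width: 0.749
grip_force: 1.7
```

Call:
carry_out(series="0 0 0 0;0 0 0 0;0 0 0 0", jaw=0.3)

```text
time: 13.0
tool_pos: [0.503, -0.1455, 0.0459]
tcp_rot: [3.141, -0.035, 0.001]
wrist_force: [0.4, -0.5, 3.3]
width: 0.649
grip_force: 1.9
```

Call:
carry_out(series="0 0 0 0;0 0 0 0;0 0 0 0", jaw=0.18)

```text
time: 13.38
tool_pos: [0.5029, -0.1455, 0.0458]
tcp_rot: [3.141, -0.035, 0.0]
wrist_force: [0.4, -0.6, 2.5]
width: 0.591
grip_force: 2.0
```

Call:
carry_out(series="0 0 0 0;0 0 0 0", jaw=0.14)

```text
time: 13.62
tool_pos: [0.5029, -0.1455, 0.0458]
tcp_rot: [3.141, -0.035, 0.0]
wrist_force: [1.2, 0.1, 3.8]
width: 0.566
grip_force: 2.4
```

Call:
carry_out(series="0 0 0 0;0 0 0 0", jaw=0.11)

```text
time: 13.88
tool_pos: [0.5028, -0.1455, 0.0459]
tcp_rot: [3.141, -0.035, 0.0]
wrist_force: [-0.5, -0.3, 4.1]
width: 0.554
grip_force: 4.0
```

Call:
carry_out(series="0 0 0 0;0 0 0 0", jaw=0.09)

```text
time: 14.12
tool_pos: [0.5029, -0.1455, 0.046]
tcp_rot: [3.141, -0.035, 0.0]
wrist_force: [-0.6, 0.3, 6.1]
width: 0.548
grip_force: 5.2
```

Call:
carry_out(series="0 0 0 0;0 0 0 0", jaw=0.07)

```text
time: 14.38
tool_pos: [0.5029, -0.1455, 0.0461]
tcp_rot: [3.141, -0.035, 0.0]
wrist_force: [-0.2, -0.2, 6.4]
width: 0.539
grip_force: 6.1
```

Call:
carry_out(series="0 0 0 0;0 0 0 0", jaw=0.05)

```text
time: 14.62
tool_pos: [0.5029, -0.1456, 0.0463]
tcp_rot: [3.141, -0.035, 0.0]
wrist_force: [-1.7, -0.4, 7.3]
width: 0.524
grip_force: 6.2
```

Call:
carry_out(series="0 0 0 0;0 0 0 0", jaw=0.035)

```text
time: 14.88
tool_pos: [0.503, -0.1456, 0.0464]
tcp_rot: [3.141, -0.035, 0.0]
wrist_force: [-1.8, -0.3, 7.4]
width: 0.52
grip_force: 6.0
```

Call:
carry_out(series="0 0 0 0;0 0 0 0", jaw=0.02)

```text
time: 15.12
tool_pos: [0.503, -0.1455, 0.0462]
tcp_rot: [3.141, -0.035, 0.0]
wrist_force: [0.2, -0.3, 6.1]
width: 0.513
grip_force: 4.3
```

Past the peak and weakening; now small steps to the snap.

Call:
carry_out(series="0 0 0 0;0 0 0 0", jaw=0.01)

```text
time: 15.38
tool_pos: [0.5028, -0.1454, 0.0458]
tcp_rot: [-3.141, 0.035, -0.0]
wrist_force: [0.1, 0.3, 4.2]
width: 0.506
grip_force: 2.8
```

Call:
carry_out(series="0 0 0 0;0 0 0 0", jaw=0.0)

```text
time: 15.62
tool_pos: [0.5028, -0.1454, 0.0456]
tcp_rot: [-3.141, 0.035, 0.0]
wrist_force: [0.9, -0.6, 3.1]
width: 0.502
grip_force: 2.1
```

Call:
carry_out(series="0 0 0 0;0 0 0 0", jaw=-0.015)

```text
time: 15.88
tool_pos: [0.5028, -0.1454, 0.0457]
tcp_rot: [-3.141, 0.035, 0.0]
wrist_force: [0.7, 0.1, 2.1]
width: 0.493
grip_force: 2.2
```

The force has stayed at the spring level, so the cover has snapped. Now I'll open, rise and check.

Call:
carry_out(series="0 0 0 0;0 0 0 0;0 0 0 0;0 0 0 0;0 0 0 0;0 0 0 0;0 0 0 0;0 0 0 0", jaw=1)

```text
time: 16.88
tool_pos: [0.5028, -0.1454, 0.0458]
tcp_rot: [-3.141, 0.035, -0.0]
wrist_force: [-0.3, -1.7, 0.2]
width: 0.997
grip_force: 0.0
```

Call:
carry_out(series="0 0 0.03 0;0 0 0.05 0;0 0 0.04 0;0 0 0.02 0;0 0 0 0;0 0 0 0;0 0 0 0")

```text
time: 17.75
tool_pos: [0.5016, -0.1451, 0.1839]
tcp_rot: [-3.14, 0.035, 0.005]
wrist_force: [0.1, -0.2, 0.4]
width: 1.002
grip_force: 0.0
```

```bash
python3 - <<'E'
from h import *
im,d,P,K,T=cam("wrist")
cv2.imwrite("pics/w7.png",cv2.resize(im,(800,600)))
c=np.array([.6104,-.1477]); a=np.radians(-1.25)
X=(P[...,0]-c[0])*np.cos(a)+(P[...,1]-c[1])*np.sin(a); Y=-(P[...,0]-c[0])*np.sin(a)+(P[...,1]-c[1])*np.cos(a); Z=P[...,2]
hsv=cv2.cvtColor(im,cv2.COLOR_BGR2HSV)
def rng(n,m): print(n,m.sum(),[np.round(np.nanpercentile(A[m],[3,50,97]),4).tolist() for A in(X,Y,Z)])
box=(abs(X)<.03)&(abs(Y)<.03)
rng("white",box&(abs(Y)<.0265)&(hsv[...,1]<70)&(hsv[...,2]>50)&(abs(Z-.066)<.004))
rng("orange",box&(hsv[...,1]>150)&(hsv[...,0]<14)&(Z>.056)&(Z<.072))
m=(hsv[...,0]>100)&(hsv[...,0]<130)&(hsv[...,1]>130)&(abs(Z-.0605)<.003)&(X<-.05)
rng("gripL",m&(Y>0)); rng("gripR",m&(Y<0))
E
```

```text
white 2652 [[-0.014, 0.0002, 0.0139], [-0.0193, -0.0008, 0.0177], [0.0645, 0.0661, 0.0677]]
orange 38 [[-0.0126, 0.003, 0.0122], [0.0192, 0.0207, 0.0211], [0.0629, 0.064, 0.0651]]
gripL 1253 [[-0.1457, -0.1042, -0.0674], [0.0226, 0.0273, 0.0324], [0.0581, 0.0602, 0.0618]]
gripR 1253 [[-0.1459, -0.1039, -0.0673], [-0.033, -0.0279, -0.0232], [0.0579, 0.0601, 0.0617]]
```

View pics/w7.png

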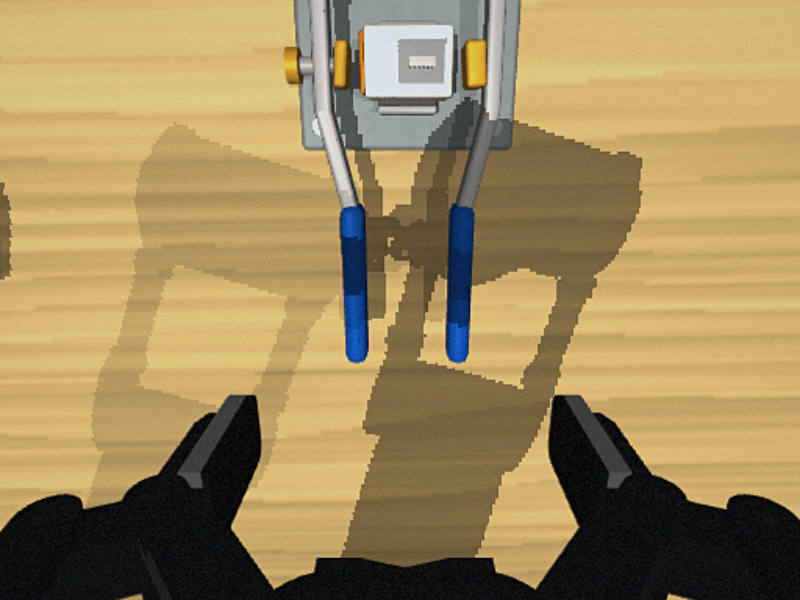

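The orange cover at (362,60) is now only a thin strip. Its face stands about 22 mm from the module's origin, so it is home. The handles at (353,285) and (460,285) are open again, and the module sits in the cradle.

```bash
python3 -c "
from workcell import bot
print(bot.finish_job())"
```

```text
the job is handed in; nothing more can be done
None
```

The smallest latch module is in the cradle with its cover snapped home by a squeeze that stopped right after the snap; the handles sprang open again, I saw no sign of contact with anything else on the bench, and the job is handed in at about 18 s of the 64 s allowed.

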